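# Pack out the heel former and hold the wedge tight

### The job

Turn the black knob on the bench fixture anticlockwise to its end stop, so that the steel arm swings clear of the gap between the wooden heel former and the jaw. Then stand packing plates from the rack upright in the gap, one after another, until what is left is too narrow for another plate, and push the wooden wedge, thin end down, into what is left until you feel the stack bind tight. Finish still holding the wedge pressed in place; do not let go, and do not disturb the mug, tin, jar and hammer.

Things in the scene. Friction and masses are not known exactly. Their poses are not given: they have to be found in the camera images.
- bed: the fixture's dark steel bed plate, 240 x 110 x 12 mm, fixed to the bench (its place and yaw vary). Origin: centre of its underside. Its x axis runs along the fixture, across the gap, from the wooden former (-x end) to the jaw and knob (+x end). The gap's floor is the top of the bed, 12 mm above the bench.
- jaw: the fixed jaw, standing on the bed: a steel nose 28 mm wide (y) and 20 mm long (x), then a grey block 60 mm wide and 70 mm long, all 68 mm tall. Origin: foot of the nose's flat face, on the bed; the face looks to -x and the axes are those of the bed. Rigid.
- jaw_face (a point): middle of the upper edge of the jaw's flat face, 68 mm above the bed (80 mm above the bench); axes as the bed's. The gap runs from here towards -x, to the former's face.
- former: wooden heel former, fixed on the bed, 68 mm tall: flat-faced nose 28 mm wide (y), 22 mm long, then a round block of 36 mm radius. Origin: foot of the flat face, on the bed; it looks to +x, parallel to and in line with the jaw's face. Its distance from the jaw varies: room for one or two plates plus 9.5 to 12.5 mm for the wedge. Rigid. The thin plate under it is for show.
- former_face (a point): middle of the upper edge of the former's flat face, 68 mm above the bed. The gap's width is the horizontal distance to jaw_face, 23.5 to 40.5 mm. The gap is open above and at both ends (+y, -y); the noses are narrower than the plates, so fingers can go down past them.
- keeper (a joint): turn of the black knob with the steel arm below it, vertical axis on the jaw block, 60 mm behind the jaw's face. 0 = anticlockwise end stop (from above), arm clear; grows clockwise to 1.5 rad. At value q the arm points at 266 degrees minus q in the bed's xy plane (anticlockwise from +x): at 0 nearly -y, at 1.5 to -x over the gap. Starts at 1.05 to 1.4. Friction 0.06 N m, stays put.
- keeper_grip (a point): point on the knob's axis at the height to grip. The knob is an upright bar 44 mm long, 12 mm thick and 32 mm tall, lengthwise parallel to the arm; its top is 8 mm above this point, 122 mm above the bench. The arm below (105 mm from the axis to its tip, 14 mm wide) lies 82 to 88 mm above the bench.
- rack: plywood rack, fixed on the bench, 180 x 80 x 38 mm, its length along its own x. Origin: centre of its underside. Four slots 30 mm deep (floor 8 mm above the bench), at x = -64, -22, 20 mm for the plates and 64 mm for the wedge.
- spacer0: packing plate of brown hard board, 14 mm thick (x) x 54 mm wide (y) x 66 mm tall, upright in the rack, its top 36 mm above the rack's top. Origin: centre of its lower edge face. 40 to 75 g. The three plates are alike; only one or two are needed, which ones does not matter.
- spacer1: packing plate of brown hard board, 14 mm thick (x) x 54 mm wide (y) x 66 mm tall, upright in the rack, its top 36 mm above the rack's top. Origin: centre of its lower edge face. 40 to 75 g. The three plates are alike; only one or two are needed, which ones does not matter.
- spacer2: packing plate of brown hard board, 14 mm thick (x) x 54 mm wide (y) x 66 mm tall, upright in the rack, its top 36 mm above the rack's top. Origin: centre of its lower edge face. 40 to 75 g. The three plates are alike; only one or two are needed, which ones does not matter.
- wedge: wooden wedge standing thin end down in the rack, 86 mm tall, 36 mm wide (y). Its lower 50 mm taper in thickness (x), evenly on both sides, from 4 mm at the tip to 14 mm; the upper 36 mm are a head 20 mm thick and 36 mm wide, to grip across its 36 mm width. Origin: centre of the tip, z up towards the head. 35 to 70 g.
- mug: blue mug, 80 mm across, 90 mm tall; bystander. Origin: centre of its foot.
- polish_tin: flat metal tin, 74 mm across, 26 mm tall; bystander. Origin: centre of its underside.
- glue_jar: amber jar with a white cap, 68 mm across, 100 mm tall; bystander. Origin: centre of its underside.
- hammer: hammer lying on the bench, handle along its x; bystander.
Things that resemble listed ones, but are neither listed nor needed, are in the scene too. Of the things that look like the wedge, the smallest one is meant.

How it is judged:
By the outcome, as a careful person would: the job done as asked, in the order asked, and still so for the second after the job is handed in, while the arm keeps its last pose, push and grip.
It also fails if it takes over 72 s, if anything falls off the work surface, if the arm or the gripper's body presses on something with over 40 N, if the wrist force passes 120 N, or if a joint passes its speed limit or range.

### The arm

A 6-joint arm with a two-finger parallel gripper is mounted at the origin on the work surface. World frame = base frame: x ahead of the robot, y to its left, z up, the work surface at z = 0. Lengths are in mm, angles in degrees, forces in N, time in s.
With the tool pointing down it reaches from about 350 to 850 mm from the base axis. Payload 8.1 kg.
Tool frame: the origin (TCP) lies at the very end of the fingers, on their centre line; the grasp point (between the pads) lies 19 mm behind it (tcp_to_grasp is the distance from the TCP to the grasp point, in mm); z points along the fingers, x is the direction in which the jaws open and shut, and the axes are right-handed (so a half turn about z gives the same grasp; the last joint's range is limited). The gripper opens to 85 mm and grips with 20 to 120 N. Pads are 22 mm wide; open, the fingers measure 114 mm over their backs; the gripper's body (76 mm by 85 mm) begins 54 mm behind the grasp point. The pads swing forward as they close: fully open they stand 13 mm farther back than shut.
Start: joints at [-68.09, 7.471, 85.268, -0, 87.261, -4.893], TCP at [270.574, -535.533, 231.292] pointing down, gripper open.
Joint ranges: [-169.43, 169.43], [-51.17, 129.36], [1.28, 143.12], [-76.62, 256.62], [0, 156.53], [-152.29, 152.29]. Speed limits (degrees/s): [136.94, 136.94, 159.86, 180, 180, 180].

### API

Orientations are given as [roll, pitch, yaw] about the fixed x, y, z axes, in that order (R = Rz(yaw) Ry(pitch) Rx(roll)).
In Python, from bench import * gives the robot as it stands. The module is installed in compiled form; this text tells all that it offers.
- The arm moves only by the tool apply_moves, never from a script. Its argument "targets" is text: rows parted by semicolons, each of 7 numbers parted by spaces: the turn, a rotation vector about the tool's x, y, z in rad, then the shift along the tool's x, y, z in cm, then the finger opening in cm, from 0 to 8.54. A call has exactly 5 rows; each row is the pose to reach, as a shift and turn from the pose commanded when the call began, along the tool's axes at that moment; what a row does not reach only later rows make up. A row lasts 1/10 s, in which the tool goes at most 50 mm and 8.59 degrees, less where a joint would pass 70% of its speed; a pose out of reach is approached as far as the arm can. A call with a gripper value outside its range is refused whole. The fingers move at their own pace and stop on an object; "force" is the grip in N (left out, the last holds). Time passes only in rows, so rows that repeat a pose let the fingers close, or fill a call up. It gives the time, the measured TCP pose, the force and the opening at its end, in the units of the state.
- sense(): the state, without advancing time (a new reading comes with each control period).
- snapshot(name): name is "side" or "top" or "wrist"; returns the picture (420x560x3 uint8, red, green, blue); there is no depth.
- camera_model(name): a dict with "fx", "fy", "cx", "cy" (pixels), "position" and "attitude" of the camera in the world; the wrist camera has in their place "T_tool_cam" (4x4, takes a point from camera to tool coordinates, whose origin is the TCP and whose axes are the tool frame's). Camera axes: x right, y up, looking along -z (the intrinsics and any distortion apply to the point x, -y, -z); pixel columns grow to the right and rows downward; lengths in mm; the calibration is good to about 2 mm. The wrist camera is an equidistant fisheye: a pixel r from the principal point sees the ray r / f radians off the axis. A picture is of the moment at which its call begins: read the wrist's pose just before it. camera_model takes no time and is no camera call.
- hand_in(): hands the job in, once; it reports no verdict.
Trained networks look in the newest picture that a camera, given by its name, has taken for a name from the list of things; names that differ only in an ending like _2 or _b are one class to them, and where a whole thing is asked for, a point or a joint stands for the part that bears it (a point fixed in the world has none). Each returns a list of dicts, best first, with "confidence" (0 to 1); they miss things now and then, are a little off and sometimes report something else, mostly with a low value. They report only what shows in the picture. A call takes as long as a camera call. They do not tell look-alikes from the thing itself.
- recognise(camera, query): "at" ([row, column] in pixels, amid what is visible of it).
- place_of(camera, query): "at" ([row, column] in pixels: a listed point, or the origin of a listed thing).
The state is a dict: "time": time; "joint_pos": joint angles; "qd": joint speeds; "joint_efforts": joint torques, N m; "tool_pos": TCP position; "tcp_rot": TCP orientation; "ft_force": force on the tool from outside, world axes, zero at the start; "wrist_torque": the same for the moment, N m; "finger_gap": finger opening in mm.
Only numpy, scipy, OpenCV 4.12 (cv2) and the standard library are available. Lean on these libraries where they do the work, as an engineer would, in place of code of your own. Each camera call takes 0.05 s, during which the arm holds its last target. There are 200 camera calls.

## Working session

There is one attempt and no reset: what is moved stays moved. The work goes in short steps, Python scripts to look and compute and a tool call to move; the robot and the scene stay as the last step left them, time stands still between calls to the robot, and variables do not carry over. Pictures are saved under pics/ and viewed, about 8 in all and at most 12, crops included, and the job is handed in when it is done.

Besides the shell and the picture viewer there is one more tool, called after "Call:" by a JSON object that holds its "fn" and its "kwargs". apply_moves: Moves the arm, as the interface text tells. Its arguments: {"type":"object","properties":{"targets":{"type":"string"},"force":{"type":"number"}},"required":["targets"]}

```bash
mkdir -p pics
cat > h.py <<'E'
from bench import *
import numpy as np, cv2
from scipy.spatial.transform import Rotation as R
def save(im,n): cv2.imwrite('pics/'+n+'.png',cv2.cvtColor(im,cv2.COLOR_RGB2BGR))
E
python3 - <<'E'
from h import *
s=sense(); print(s)
for c in ("side","top","wrist"):
    print(c,camera_model(c))
a=snapshot("top"); b=snapshot("side"); save(a,"top0"); save(b,"side0"); save(snapshot("wrist"),"wrist0")
for c in("top","side"):
    for q in ("jaw_face","former_face","keeper_grip","rack","spacer0","wedge","bed","mug","polish_tin","glue_jar","hammer"):
        print(c,q,[(np.round(d["at"],1).tolist(),round(d["confidence"],2)) for d in place_of(c,q)][:5])
print(sense()["time"])
E
```

```text
{'time': 0.0, 'joint_pos': array([-6.80910138e+01,  7.51432787e+00,  8.53274960e+01, -9.59783361e-04,
        8.72621794e+01, -4.89371428e+00]), 'qd': array([ 0.05982508, -0.10361705, -0.0131215 ,  0.07034242, -0.03843409,
        0.06094808]), 'joint_efforts': array([ 1.94902168e-03, -5.69389987e+01, -5.00555706e+01,  9.91979687e-05,
        1.42883405e-02, -3.12701775e-05]), 'tool_pos': array([ 270.35859912, -535.03344755,  230.26965989]), 'tcp_rot': array([-1.79992083e+02,  1.03705952e-01, -6.31972457e+01]), 'ft_force': array([-0.77826513, -1.44308582,  0.88135047]), 'wrist_torque': array([-0.03907727,  0.0335239 ,  0.01965794]), 'finger_gap': 85.4183413129845}
side {'fx': 530.4760194550574, 'fy': 530.4760194550574, 'cx': 272.0948767139686, 'cy': 210.30748551515336, 'position': array([ 48.68220073, 640.64245849, 967.57169561]), 'attitude': array([  44.89293622,    0.15376231, -141.83511988])}
top {'fx': 506.49173984287495, 'fy': 506.49173984287495, 'cx': 281.90905318834945, 'cy': 206.81974739368698, 'position': array([ 353.73343507,   -6.66083746, 1407.49445773]), 'attitude': arra
[... 906 characters left out ...]
polish_tin []
top glue_jar [([173.3, 133.6], 0.61)]
top hammer [([186.2, 424.0], 0.61)]
side jaw_face [([196.4, 311.0], 0.73)]
side former_face [([199.0, 322.3], 0.71)]
side keeper_grip [([179.2, 288.0], 0.94), ([196.9, 312.1], 0.66), ([309.6, 254.2], 0.24)]
side rack [([306.6, 248.1], 0.57)]
side spacer0 [([302.7, 234.1], 0.79), ([312.0, 253.4], 0.61), ([314.1, 272.9], 0.59)]
side wedge [([276.6, 181.9], 0.95), ([330.2, 174.1], 0.82)]
side bed [([217.6, 314.4], 0.97)]
side mug [([212.6, 213.1], 0.97)]
side polish_tin [([292.9, 330.9], 0.92), ([310.0, 251.4], 0.63)]
side glue_jar [([348.1, 112.9], 0.94), ([311.0, 253.4], 0.2)]
side hammer [([151.4, 342.6], 0.97), ([299.8, 234.6], 0.71)]
1.25
```

Run:
```python
import cv2,numpy as np
a=cv2.imread('pics/top0.png')[110:290,100:500]; b=cv2.imread('pics/side0.png')[120:400,60:460]
cv2.imwrite('pics/a.png',cv2.resize(a,None,fx=2,fy=2,interpolation=2)); cv2.imwrite('pics/b.png',cv2.resize(b,None,fx=2,fy=2,interpolation=2))
```

```text
(no output)
```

View pics/a.png

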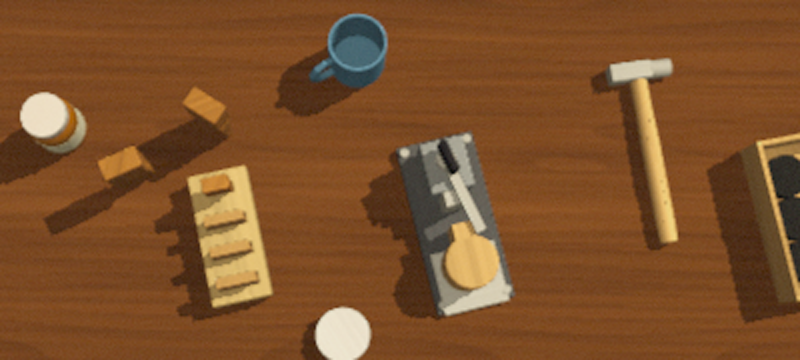

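View pics/b.png

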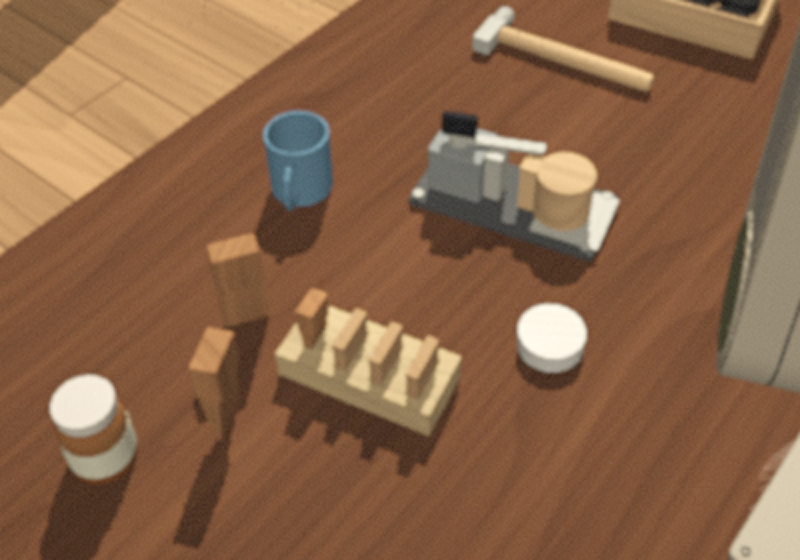

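```bash
cat >> h.py <<'E'
def ray(c,at,s=None):
    m=camera_model(c); u=(at[1]-m["cx"])/m["fx"]; v=(at[0]-m["cy"])/m["fy"]
    if c=="wrist":
        r=np.hypot(u,v); k=np.sin(r)/r if r>1e-9 else 1
        d=np.array([u*k,-v*k,-np.cos(r)]); T=m["T_tool_cam"]; s=s or sense()
        Q=R.from_euler('xyz',s["tcp_rot"],degrees=True)
        return Q.apply(T[:3,3])+s["tool_pos"], Q.apply(T[:3,:3]@d)
    return np.array(m["position"]), R.from_euler('xyz',m["attitude"],degrees=True).apply([u,-v,-1])
def onz(c,at,z,s=None):
    o,d=ray(c,at,s); return o+d*(z-o[2])/d[2]
E
python3 - <<'E'
from h import *
T={"jaw_face":([212.3,330.3],80),"former_face":([220.2,329.1],80),"keeper_grip":([190.1,320.8],114),"bed":([220.2,328],0),"rack":([231,214.5],0),"sp_a":([220.3,213.2],8),"sp_b":([237.5,215.5],8),"sp_c":([251.4,217.4],8),"wedge_rack":([208,213.4],8),"mug":([139.9,279.1],0),"jar":([173.3,133.6],0),"w2":([176.3,208.8],0),"w3":([198.4,168.3],0)}
S={"jaw_face":([196.4,311.0],80),"former_face":([199,322.3],80),"keeper_grip":([179.2,288],114),"bed":([217.6,314.4],0),"rack":([306.6,248.1],0),"sp_a":([302.7,234.1],8),"sp_b":([312,253.4],8),"sp_c":([314.1,272.9],8),"mug":([212.6,213.1],0),"tin":([292.9,330.9],0)}
for n,D in(("top",T),("side",S)):
    for k,(p,z) in D.items(): print(n,k,onz(n,p,z).round(0))
E
```

```text
top jaw_face [ 547. -153.   80.]
top former_face [ 526. -150.   80.]
top keeper_grip [ 600. -125.  114.]
top bed [ 536. -155.    0.]
top rack [502. 161.   0.]
top sp_a [531. 165.   8.]
top sp_b [483. 157.   8.]
top sp_c [445. 151.   8.]
top wedge_rack [566. 165.   8.]
top mug [767. -16.   0.]
top jar [664. 395.   0.]
top w2 [658. 182.   0.]
top w3 [593. 294.   0.]
side jaw_face [ 552. -149.   80.]
side former_face [ 525. -158.   80.]
side keeper_grip [ 611. -133.  114.]
side bed [ 546. -161.    0.]
side rack [504. 150.   0.]
side sp_a [531. 165.   8.]
side sp_b [483. 157.   8.]
side sp_c [447. 136.   8.]
side mug [760. -16.   0.]
side tin [383.   8.   0.]
```

```bash
cat >> h.py <<'E'
def to(p,yaw,s=None):
    s=s or sense(); Q=R.from_euler('xyz',s["tcp_rot"],degrees=True)
    d=Q.inv().apply(np.array(p)-s["tool_pos"])/10
    w=(Q.inv()*R.from_euler('xyz',[180,0,yaw],degrees=True)).as_rotvec()
    print("turn",w.round(3),"shift cm",d.round(2)," t",round(s["time"],2))
E
python3 -c "
from h import *
to([585,-140,200],-66)"
```

```text
turn [-0.    -0.     0.049] shift cm [-21.13 -45.9    3.13]  t 1.25
```

Call:
{"fn": "apply_moves", "kwargs": {"targets": "0 0 0 -2 -4.4 0 8.5;0 0 0 -4 -8.8 0 8.5;0 0 0 -6 -13.2 0 8.5;0 0 0.02 -8 -17.6 0.5 8.5;0 0 0.05 -10 -22 1 8.5"}}

```text
time: 1.75
tool_pos: [422.9, -345.6, 221.6]
tcp_rot: [-180.0, -0.1, -66.1]
ft_force: [1.3, -0.4, 0.4]
finger_gap: 84.9
```

Call:
{"fn": "apply_moves", "kwargs": {"targets": "0 0 0 -2 -4.4 0.5 8.5;0 0 0 -4 -8.8 1 8.5;0 0 0 -6 -13.2 1.5 8.5;0 0 0 -8 -17.6 2 8.5;0 0 0 -10 -22 2 8.5"}}

```text
time: 2.25
tool_pos: [583.0, -164.5, 200.5]
tcp_rot: [180.0, 0.0, -66.1]
ft_force: [0.1, -0.7, -0.1]
finger_gap: 85.2
```

Call:
{"fn": "apply_moves", "kwargs": {"targets": "0 0 0 0 -1.9 0 8.5;0 0 0 0 -1.9 0 8.5;0 0 0 0 -1.9 0 8.5;0 0 0 0 -1.9 0 8.5;0 0 0 0 -1.9 0 8.5"}}

```text
time: 2.75
tool_pos: [599.0, -159.8, 201.4]
tcp_rot: [180.0, -0.0, -66.2]
ft_force: [-0.3, 0.9, -0.3]
finger_gap: 85.3
```

Run:
```python
from h import *
s=sense(); print(s["tool_pos"],s["tcp_rot"],s["time"])
im=snapshot("wrist"); save(im,"wrist1")
for q,z in (("jaw_face",80),("former_face",80),("keeper_grip",114),("jaw",12),("former",12),("bed",0)):
    for d in place_of("wrist",q)[:2]: print(q,np.round(d["at"],1),round(d["confidence"],2),onz("wrist",d["at"],z,s).round(1))
save(cv2.resize(im,(800,600)),"w1b")
```

```text
[ 598.99601836 -159.770479    201.42550184] [ 1.79994049e+02 -7.74433217e-03 -6.61534499e+01] 2.75
jaw_face [256.2 241.2] 0.67 [ 546.  -146.9   80. ]
former_face [274.1 240.7] 0.73 [ 528.9 -153.1   80. ]
former_face [251.2 246.4] 0.19 [ 552.5 -149.4   80. ]
keeper_grip [198.6 253. ] 0.59 [ 608.4 -135.5  114. ]
jaw [230.  251.9] 0.76 [ 548.  -150.6   12. ]
former [249.8 247.1] 0.74 [ 524.  -154.6   12. ]
bed [236.2 250.5] 0.62 [ 536.  -152.8    0. ]
```

View pics/w1b.png

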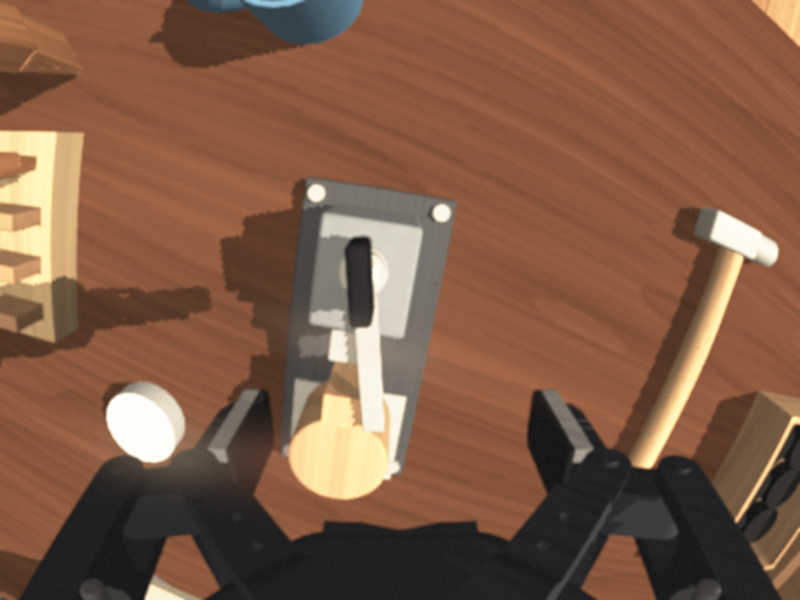

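Run:
```python
from h import *
s=sense(); f=1/1.4286
P=lambda x,y,z: onz("wrist",[y*f,x*f],z,s)
a,b=P(359,242,122),P(360,323,122); print(a,b,np.degrees(np.arctan2(*(b-a)[1::-1])),(a+b)/2)
a,b=P(368,325,88),P(374,430,88); print(a,b,np.degrees(np.arctan2(*(b-a)[1::-1])))
c=[P(x,y,12) for x,y in ((316,192),(441,212))]; print(c)
a,b=P(301,330,0),P(287,440,0);
a,b=P(323,212,80),P(311,322,80); print(a,b,np.degrees(np.arctan2(*(a-b)[1::-1])))
a,b=P(421,228,80),P(406,338,80); print(a,b,np.degrees(np.arctan2(*(a-b)[1::-1])))
```

```text
[ 629.94726158 -125.25965137  122.        ] [ 591.920362   -141.68066506  122.        ] -156.64404520879032 [ 610.93381179 -133.47015822  122.        ]
[ 580.61738575 -148.47660483   88.        ] [ 515.48200684 -179.58186106   88.        ] -154.47329493597468
[array([631.12677463, -80.84976538,  12.        ]), array([ 653.66070123, -168.66519683,   12.        ])]
[630.13437565 -98.76975527  80.        ] [ 565.31287169 -116.50816154   80.        ] 15.304316837962089
[ 644.04314332 -153.8774321    80.        ] [ 579.47086704 -173.49598683   80.        ] 16.899997718186942
```

```bash
python3 -c "
from h import *
to([610,-134,95],-65.5)"
```

```text
turn [-0.   -0.   -0.01] shift cm [-1.86 -1.96 10.64]  t 3.1
```

Call:
{"fn": "apply_moves", "kwargs": {"targets": "0 0 -0.01 -1.9 -2 1 6;0 0 -0.01 -1.9 -2 4 5;0 0 -0.01 -1.9 -2 8 5;0 0 -0.01 -1.9 -2 10.6 5;0 0 -0.01 -1.9 -2 10.6 5", "force": 50}}

```text
time: 3.6
tool_pos: [606.7, -132.0, 90.0]
tcp_rot: [179.6, 0.3, -65.5]
ft_force: [-0.5, 0.3, -0.7]
finger_gap: 49.7
```

Call:
{"fn": "apply_moves", "kwargs": {"targets": "0 0 0 0 0 0 0;0 0 0 0 0 0 0;0 0 0 0 0 0 0;0 0 0 0 0 0 0;0 0 0 0 0 0 0"}}

```text
time: 4.1
tool_pos: [611.2, -131.6, 98.3]
tcp_rot: [-179.8, 0.1, -65.4]
ft_force: [-4.8, 9.4, 7.7]
finger_gap: 11.2
```

```bash
python3 -c "
from h import *
s=sense();print(s['tool_pos'],s['tcp_rot'],s['ft_force'],s['wrist_torque'],s['finger_gap'])"
```

```text
[ 611.16532673 -131.57691877   98.27090658] [-1.79847255e+02  5.59121336e-02 -6.54479379e+01] [-4.79656601  9.40285305  7.72080599] [ 1.47025286  0.86614327 -0.04567902] 11.192631621500722
```

Call:
{"fn": "apply_moves", "kwargs": {"targets": "0 0 -0.08 -0.2 0 -0.1 0;0 0 -0.18 -0.2 0 -0.2 0;0 0 -0.28 -0.2 0 -0.2 0;0 0 -0.38 -0.2 0 -0.2 0;0 0 -0.48 -0.2 0 -0.2 0"}}

```text
time: 4.6
tool_pos: [609.8, -129.8, 98.3]
tcp_rot: [-179.9, 0.1, -37.7]
ft_force: [-2.2, 7.7, -1.5]
finger_gap: 11.1
```

```bash
python3 -c "
from h import *
s=sense();print(s['tool_pos'],s['tcp_rot'],s['ft_force'],s['wrist_torque'],s['finger_gap'])"
```

```text
[ 609.76211887 -129.79123203   98.32349576] [-1.79874722e+02  5.24522177e-02 -3.77233647e+01] [-2.19138329  7.71862756 -1.48764571] [ 1.41178007  0.23661787 -0.09203766] 11.118525110355773
```

Call:
{"fn": "apply_moves", "kwargs": {"targets": "0 0 -0.1 -0.1 -0.1 0 0;0 0 -0.2 -0.1 -0.1 0 0;0 0 -0.3 -0.1 -0.1 0 0;0 0 -0.4 -0.1 -0.1 0 0;0 0 -0.5 -0.1 -0.1 0 0"}}

```text
time: 5.1
tool_pos: [607.8, -128.8, 98.3]
tcp_rot: [-179.9, 0.2, -9.1]
ft_force: [-13.8, 5.8, 4.6]
finger_gap: 11.2
```

Call:
{"fn": "apply_moves", "kwargs": {"targets": "0 0 -0.1 0 0 0 0;0 0 -0.2 0 0 0 0;0 0 -0.3 0 0 0 0;0 0 -0.38 0 0 0 0;0 0 -0.4 0 0 0 0"}}

```text
time: 5.6
tool_pos: [606.3, -128.8, 98.3]
tcp_rot: [-179.8, 0.3, 13.7]
ft_force: [-19.8, 6.2, 10.4]
finger_gap: 10.9
```

```bash
python3 -c "
from h import *
s=sense();print(s['tool_pos'],s['tcp_rot'],s['ft_force'],s['wrist_torque'],s['finger_gap'])"
```

```text
[ 606.26261182 -128.80861312   98.28773506] [-179.76549943    0.32794148   13.66859393] [-19.784363     6.22490617  10.38024373] [ 1.12243188  3.10752669 -1.50144637] 10.86442046565565
```

Call:
{"fn": "apply_moves", "kwargs": {"targets": "0 0 0.05 0 0 0 1.5;0 0 0.05 0 0 0 4;0 0 0.05 0 0 0 5;0 0 0.05 0 0 -0.5 5;0 0 0.05 0 0 -3 6"}}

```text
time: 6.1
tool_pos: [607.6, -129.6, 125.2]
tcp_rot: [-179.9, 0.2, 10.7]
ft_force: [0.3, -0.3, 1.2]
finger_gap: 59.8
```

Call:
{"fn": "apply_moves", "kwargs": {"targets": "0 0 0 0 0 -4 8.5;0 0 0.15 -1 0 -7 8.5;0 0 0.3 -2 0 -7 8.5;0 0 0.45 -3 0 -7 8.5;0 0 0.6 -4 0 -7 8.5"}}

```text
time: 6.6
tool_pos: [570.4, -137.8, 199.0]
tcp_rot: [-180.0, -0.1, -24.0]
ft_force: [-0.5, -0.8, -0.0]
finger_gap: 85.0
```

Call:
{"fn": "apply_moves", "kwargs": {"targets": "0 0 0.15 0 0 0 8.5;0 0 0.3 0 0 0 8.5;0 0 0.45 0 0 0 8.5;0 0 0.6 0 0 0 8.5;0 0 0.7 0 0 0 8.5"}}

```text
time: 7.1
tool_pos: [570.5, -137.7, 198.5]
tcp_rot: [-179.9, -0.1, -64.1]
ft_force: [-0.4, 0.3, 0.3]
finger_gap: 84.7
```

```bash
python3 -c "
from h import *
to([560,-145,200],-74.5)"
```

```text
turn [-0.001 -0.001  0.182] shift cm [ 0.2   1.27 -0.15]  t 7.1
```

```bash
python3 -c "
from h import *
to([465,-170,135],-74.5)"
```

```text
turn [-0.001 -0.001  0.182] shift cm [-1.71 10.91  6.33]  t 7.1
```

Call:
{"fn": "apply_moves", "kwargs": {"targets": "0 0 0.1 -0.5 4 0 8.5;0 0 0.18 -1.7 8 1 8.5;0 0 0.18 -1.7 10.9 4 8.5;0 0 0.18 -1.7 10.9 6.3 8.5;0 0 0.18 -1.7 10.9 6.3 8.5"}}

```text
time: 7.6
tool_pos: [462.5, -170.0, 132.0]
tcp_rot: [179.8, 0.2, -74.1]
ft_force: [-0.1, 1.4, -0.7]
finger_gap: 85.0
```

Call:
{"fn": "apply_moves", "kwargs": {"targets": "0 0 0 0 0 0 8.5;0 0 0 0 0 0 8.5;0 0 0 0 0 0 8.5;0 0 0 0 0 0 8.5;0 0 0 0 0 0 8.5"}}

```text
time: 8.1
tool_pos: [465.2, -170.4, 134.8]
tcp_rot: [-180.0, -0.0, -74.1]
ft_force: [0.0, -0.5, 0.1]
finger_gap: 85.4
```

Run:
```python
from h import *
s=sense(); print(s["tool_pos"],s["tcp_rot"],s["time"])
im=snapshot("wrist"); save(im,"wrist2"); np.save("s2.npy",s,allow_pickle=True)
for q,z in (("jaw_face",80),("former_face",80),("keeper_grip",114)):
    for d in place_of("wrist",q)[:2]: print(q,np.round(d["at"],1),round(d["confidence"],2),onz("wrist",d["at"],z,s).round(1))
c=im[40:310,100:460]; save(cv2.resize(c,None,fx=2.2,fy=2.2,interpolation=2),"w2b")
```

```text
[ 465.17579379 -170.3788313   134.84678119] [-1.79966385e+02 -2.95940856e-02 -7.40608162e+01] 8.1
jaw_face [101.2 280.5] 0.65 [ 549.4 -147.8   80. ]
former_face [141.7 281.8] 0.66 [ 526.  -155.4   80. ]
```

View pics/w2b.png

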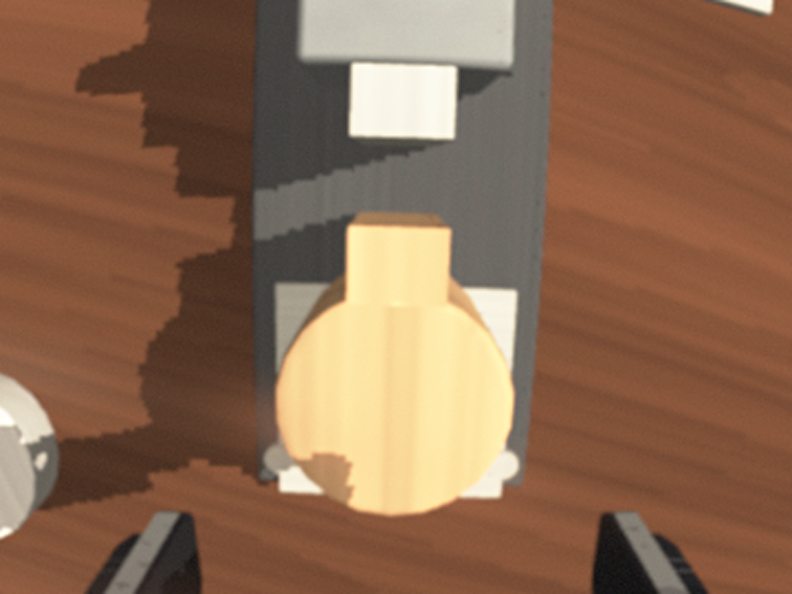

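Run:
```python
from h import *
s=np.load("s2.npy",allow_pickle=True).item()
P=lambda x,y,z=80: onz("wrist",[40+y/2.2-.27,100+x/2.2-.27],z,s)
a,b,c,d=P(349,138),P(456,139),P(347,226),P(450,226)
e,f=P(350,64),P(458,66)
j=(a+b)/2;k=(c+d)/2; print(a,b,c,d); print("jaw",j,"former",k, np.linalg.norm(j-k))
y=lambda v:np.degrees(np.arctan2(-v[0],v[1])) 
print(np.linalg.norm(a-b),y(a-b),np.linalg.norm(c-d),y(c-d),np.linalg.norm(e-a))
for p,q in ((j,k),(e,a),(f,b)):
  v=p-q; print(np.degrees(np.arctan2(v[1],v[0])))
```

```text
[ 545.14067866 -135.3453508    80.        ] [ 552.93724153 -163.29999567   80.        ] [ 521.53074616 -141.35999154   80.        ] [ 529.35188664 -168.57808654   80.        ]
jaw [ 549.03896009 -149.32267324   80.        ] former [ 525.4413164  -154.96903904   80.        ] 24.263763821395454
29.021518960886524 15.583810007334982 28.319515068604417 16.03204536552972 20.663366953837084
13.456540695578022
15.120579852636414
14.668071283017234
```

```bash
python3 -c "
from h import *
to([424,142,160],-80)"
```

```text
turn [0.    0.    0.103] shift cm [-31.15  -4.65  -2.57]  t 8.3
```

Call:
{"fn": "apply_moves", "kwargs": {"targets": "0 0 0.02 -4 -0.5 -2.5 8.5;0 0 0.04 -8.5 -1.3 -2.5 8.5;0 0 0.06 -13 -2 -2.5 8.5;0 0 0.08 -17.5 -2.7 -2.5 8.5;0 0 0.1 -22 -3.3 -2.5 8.5"}}

```text
time: 8.8
tool_pos: [435.7, 51.8, 159.5]
tcp_rot: [-180.0, -0.0, -79.9]
ft_force: [0.6, 0.3, 0.1]
finger_gap: 85.3
```

Call:
{"fn": "apply_moves", "kwargs": {"targets": "0 0 0 -4.5 -0.4 0 8.5;0 0 0 -8.5 -0.6 0 8.5;0 0 0 -9 -0.6 0 8.5;0 0 0 -9 -0.6 0 8.5;0 0 0 -9 -0.6 0 8.5"}}

```text
time: 9.3
tool_pos: [426.1, 139.1, 159.2]
tcp_rot: [180.0, -0.0, -79.8]
ft_force: [0.4, -0.7, 0.0]
finger_gap: 85.0
```

Run:
```python
from h import *
s=sense(); print(s["tool_pos"],s["tcp_rot"],s["time"])
im=snapshot("wrist"); save(im,"wrist3"); np.save("s3.npy",s,allow_pickle=True)
for q,z in (("spacer0",8),("wedge",8),("rack",0)):
    for d in place_of("wrist",q)[:4]: print(q,np.round(d["at"],1),round(d["confidence"],2),onz("wrist",d["at"],z,s).round(1))
c=im[20:290,100:460]; save(cv2.resize(c,None,fx=2.2,fy=2.2,interpolation=2),"w3b")
```

```text
[426.14333139 139.13289423 159.1754546 ] [ 1.79981561e+02 -2.90545461e-02 -7.98157320e+01] 9.3
spacer0 [ 86.9 276.3] 0.93 [529.  159.7   8. ]
spacer0 [133.7 276.7] 0.9 [487.4 151.8   8. ]
spacer0 [179.  277.3] 0.82 [446.5 143.9   8. ]
wedge [  9.2 158.2] 0.72 [591.3 283.4   8. ]
wedge [ 40.6 269.1] 0.61 [570.3 173.6   8. ]
rack [107.8 277.5] 0.82 [510.8 155.3   0. ]
rack [156.5 537. ] 0.27 [ 535.5 -149.8    0. ]
rack [136.  275.4] 0.17 [484.7 152.6   0. ]
```

View pics/w3b.png

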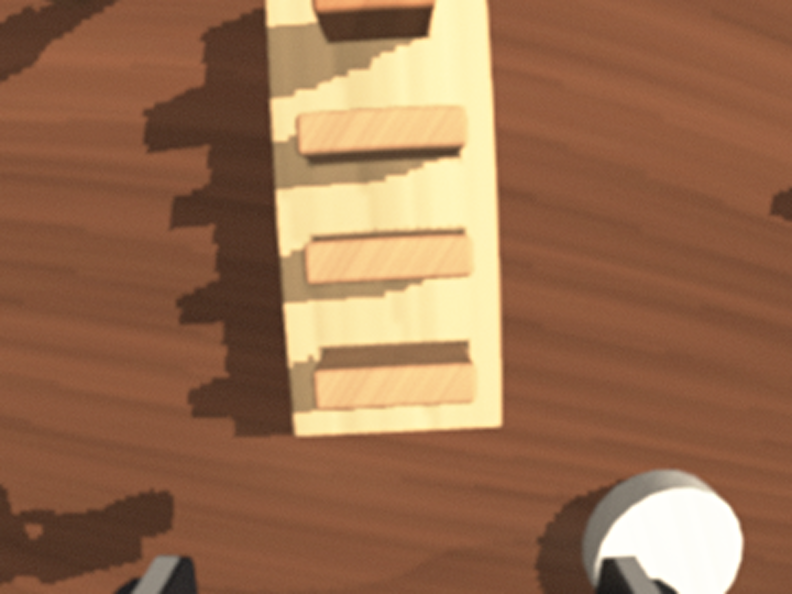

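Run:
```python
from h import *
s=np.load("s3.npy",allow_pickle=True).item()
P=lambda x,y,z=74: onz("wrist",[20+y/2.2-.27,100+x/2.2-.27],z,s)
for n,c in (("c",[(314,371),(474,363),(316,409),(475,402)]),("b",[(306,240),(471,235),(309,284),(473,275)]),("a",[(297,114),(466,106),(299,155),(467,148)])):
    q=[P(*p) for p in c]; m=sum(q)/4; y=(q[0]+q[2]-q[1]-q[3])/2
    print(n,m.round(1),np.linalg.norm(y).round(1),"yaw",np.degrees(np.arctan2(-y[0],y[1])).round(1),"thk",np.linalg.norm((q[0]+q[1]-q[2]-q[3])/2).round(1))
e=[P(296,436,38),P(502,427,38)]; print(sum(e)/2,e)
to([0,0,0],0)
```

```text
c [447.6 142.4  74. ] 52.5 yaw 13.0 thk 13.1
b [488.6 151.4  74. ] 52.2 yaw 12.6 thk 13.5
a [528.6 161.   74. ] 52.7 yaw 12.6 thk 13.5
[421.49650523 136.03611656  38.        ] [array([412.57138323, 175.14668804,  38.        ]), array([430.42162722,  96.92554508,  38.        ])]
turn [ 0.    -0.    -1.395] shift cm [ 6.2  44.4  15.93]  t 9.5
```

```bash
python3 -c "
from h import *
to([447.5,142.5,45],-77.2)"
```

```text
turn [ 0.    -0.    -0.048] shift cm [-0.   -2.15 11.43]  t 9.5
```

Call:
{"fn": "apply_moves", "kwargs": {"targets": "0 0 -0.05 0 -2.1 2 8.5;0 0 -0.05 0 -2.1 5 8.5;0 0 -0.05 0 -2.1 8 8.5;0 0 -0.05 0 -2.1 10.5 8.5;0 0 -0.05 0 -2.1 11.4 8.5", "force": 40}}

```text
time: 10.0
tool_pos: [444.8, 142.3, 42.4]
tcp_rot: [179.7, 0.0, -77.0]
ft_force: [-0.1, 0.4, 0.6]
finger_gap: 84.8
```

Call:
{"fn": "apply_moves", "kwargs": {"targets": "0 0 0 0 0 0 6.5;0 0 0 0 0 0 5;0 0 0 0 0 0 4;0 0 0 0 0 0 4;0 0 0 0 0 0 4"}}

```text
time: 10.5
tool_pos: [448.2, 143.9, 47.0]
tcp_rot: [-179.8, -0.0, -76.9]
ft_force: [0.4, -0.2, 7.0]
finger_gap: 53.2
```

```bash
python3 -c "
from h import *
s=sense();print(s['tool_pos'],s['tcp_rot'],s['ft_force'],s['wrist_torque'],s['finger_gap'])"
```

```text
[448.2392579  143.87612433  47.01421866] [-1.79814951e+02 -1.38463355e-02 -7.69406098e+01] [ 0.39161924 -0.1984284   6.9631206 ] [-0.1813963   0.03637057 -0.05644794] 53.15066444455862
```

Call:
{"fn": "apply_moves", "kwargs": {"targets": "0 0 0 0 0 -1 4;0 0 0 0 0 -3.5 4;0 0 0 0 0 -7 4;0 0 0 0 0 -11 4;0 0 0 0 0 -12 4", "force": 50}}

```text
time: 11.0
tool_pos: [449.3, 144.2, 171.1]
tcp_rot: [-179.6, -0.0, -76.9]
ft_force: [0.7, 1.0, 0.4]
finger_gap: 52.9
```

```bash
python3 -c "
from h import *
to([537,-151,165],-74.7)
s=sense();print(s['tool_pos'],s['ft_force'],s['finger_gap'])"
```

```text
turn [-0.008 -0.    -0.039] shift cm [30.74 -1.87  0.63]  t 11.0
[449.2515868  144.24668105 171.12323218] [0.68852704 0.97795728 0.37397221] 52.92797414384965
```

Call:
{"fn": "apply_moves", "kwargs": {"targets": "0 0 0 3 -0.2 0 4;0 0 0 7 -0.5 0 4;0 0 0 11.5 -0.8 0 4;0 0 -0.02 16 -1 0 4;0 0 -0.04 20 -1.3 0 4"}}

```text
time: 11.5
tool_pos: [504.5, -50.2, 165.3]
tcp_rot: [180.0, 0.0, -74.6]
ft_force: [0.9, 1.2, 0.3]
finger_gap: 53.3
```

Call:
{"fn": "apply_moves", "kwargs": {"targets": "0 0 0 4 -0.2 0 4;0 0 0 7.5 -0.5 0 4;0 0 0 10 -0.6 0 4;0 0 0 10.7 -0.6 0 4;0 0 0 10.7 -0.6 0 4"}}

```text
time: 12.0
tool_pos: [538.3, -150.4, 164.9]
tcp_rot: [180.0, 0.0, -74.7]
ft_force: [0.2, 0.5, -0.6]
finger_gap: 52.9
```

Call:
{"fn": "apply_moves", "kwargs": {"targets": "0 0 0 0 0 0 4;0 0 0 0 0 0 4;0 0 0 0 0 0 4;0 0 0 0 0 0 4;0 0 0 0 0 0 4"}}

```text
time: 12.5
tool_pos: [538.7, -149.4, 165.4]
tcp_rot: [-180.0, -0.0, -74.6]
ft_force: [-1.1, 0.2, 0.7]
finger_gap: 52.9
```

```bash
python3 -c "
from h import *
to([537,-151,128],-74.7)
s=sense();print(s['tool_pos'],s['tcp_rot'],s['ft_force'],s['finger_gap'])"
```

```text
turn [-0.    -0.     0.001] shift cm [0.1  0.21 3.74]  t 12.5
[ 538.70640668 -149.43780181  165.42314882] [-1.79990651e+02 -5.62492380e-03 -7.46168167e+01] [-1.0626982   0.16001092  0.71967856] 52.92536117450156
```

Call:
{"fn": "apply_moves", "kwargs": {"targets": "0 0 0 0.1 0.2 1 4;0 0 0 0.1 0.2 2.5 4;0 0 0 0.1 0.2 3.7 4;0 0 0 0.1 0.2 3.7 4;0 0 0 0.1 0.2 3.7 4"}}

```text
time: 13.0
tool_pos: [536.4, -151.2, 127.3]
tcp_rot: [179.9, 0.1, -74.7]
ft_force: [0.7, -0.6, 0.6]
finger_gap: 53.2
```

Run:
```python
from h import *
s=sense(); print(s["tool_pos"],s["tcp_rot"],s["time"])
im=snapshot("wrist"); save(im,"wrist4"); np.save("s4.npy",s,allow_pickle=True)
c=im[150:420,100:460]; save(cv2.resize(c,None,fx=2.2,fy=2.2,interpolation=2),"w4b")
```

```text
[ 536.36551942 -151.19614421  127.26215194] [ 1.79909572e+02  6.73985886e-02 -7.46641468e+01] 13.0
```

View pics/w4b.png

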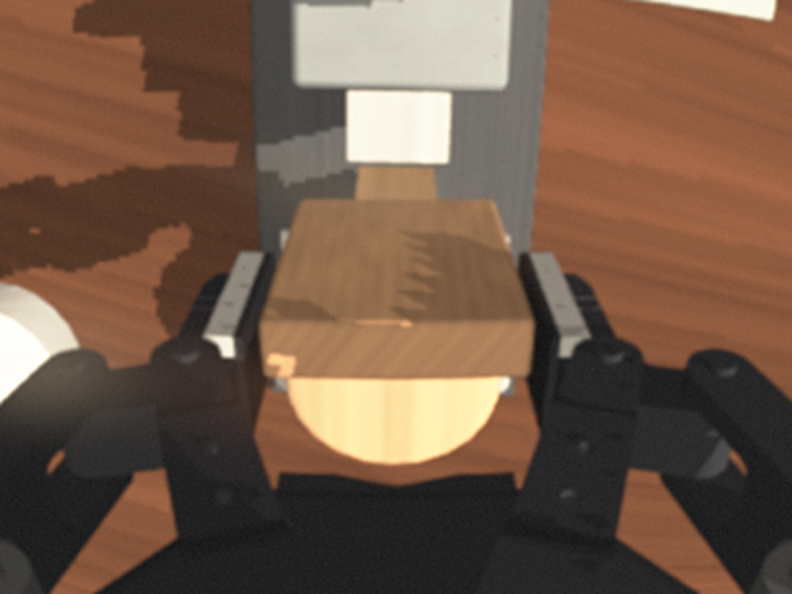

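Run:
```python
from h import *
s=np.load("s4.npy",allow_pickle=True).item()
P=lambda x,y,z=80: onz("wrist",[150+y/2.2-.27,100+x/2.2-.27],z,s)
u=np.array([.9646,.2638,0]); v=np.array([-.2638,.9646,0])
j=[P(347,163),P(450,163)]; p=[P(301,199,88),P(492,200,88)]
mj=sum(j)/2; mp=sum(p)/2
print(j,p,"clear",(mj-mp)@u,"lat",(mj-mp)@v,np.linalg.norm(p[0]-p[1]))
y=lambda d:np.degrees(np.arctan2(-d[0],d[1])); print(y(j[0]-j[1]),y(p[0]-p[1]))
t=[P(261,321,154),P(533,321,154),P(265,375,154),P(531,375,154)]; print(t,np.linalg.norm(t[0]-t[1]),(sum(t)/4-s["tool_pos"])@u, (mp-s["tool_pos"])@u)
to([536.9,-151,0],-74.7)
```

```text
[array([ 545.30949279, -135.52118291,   80.        ]), array([ 552.99501832, -163.40221337,   80.        ])] [array([ 534.55212226, -125.6608947 ,   88.        ]), array([ 548.23022834, -176.38742478,   88.        ])] clear 7.89851538354733 lat -0.5402225118743048 52.538285466015616
15.411097507461763 15.090563743905182
[array([ 535.82034447, -125.77499161,  154.        ]), array([ 549.58941155, -175.73728791,  154.        ]), array([ 523.38385163, -128.8492357 ,  154.        ]), array([ 537.42490583, -179.88062129,  154.        ])] 51.8248807098966 -0.17751156832527515 4.8931171659314865
turn [0.    0.    0.001] shift cm [-3.000e-02 -1.000e-02  1.281e+01]  t 13.05
```

Call:
{"fn": "apply_moves", "kwargs": {"targets": "0 0 0 0 -0.15 0.5 4;0 0 0 0 -0.15 1.5 4;0 0 0 0 -0.15 3 4;0 0 0 0 -0.15 4.5 4;0 0 0 0 -0.15 6 4"}}

```text
time: 13.55
tool_pos: [537.8, -150.7, 66.3]
tcp_rot: [179.9, 0.0, -74.7]
ft_force: [-0.1, -0.1, -0.4]
finger_gap: 53.0
```

Call:
{"fn": "apply_moves", "kwargs": {"targets": "0 0 0 0 0 0.3 4;0 0 0 0 0 0.6 4;0 0 0 0 0 0.9 4;0 0 0 0 0 1.2 4;0 0 0 0 0 1.2 4"}}

```text
time: 14.05
tool_pos: [538.6, -151.0, 56.3]
tcp_rot: [-180.0, -0.0, -74.7]
ft_force: [0.4, 0.6, -0.1]
finger_gap: 53.1
```

Call:
{"fn": "apply_moves", "kwargs": {"targets": "0 0 0 0 0 0.1 4;0 0 0 0 0 0.2 4;0 0 0 0 0 0.3 4;0 0 0 0 0 0.4 4;0 0 0 0 0 0.4 4"}}

```text
time: 14.55
tool_pos: [538.4, -150.9, 52.1]
tcp_rot: [180.0, 0.0, -74.7]
ft_force: [0.1, -0.8, -0.4]
finger_gap: 52.9
```

Inside the gap without contact. Lower to touch the bed, then slide toward the former.

Call:
{"fn": "apply_moves", "kwargs": {"targets": "0 0 0 0 0 0.05 4;0 0 0 0 0 0.1 4;0 0 0 0 0 0.1 4;0 0 0 0 0 0.1 4;0 0 0 0 0 0.1 4"}}

```text
time: 15.05
tool_pos: [538.5, -151.0, 51.3]
tcp_rot: [-180.0, 0.0, -74.7]
ft_force: [0.6, 0.0, -0.2]
finger_gap: 52.8
```

Call:
{"fn": "apply_moves", "kwargs": {"targets": "0 0 0 0 0.1 0 4;0 0 0 0 0.2 0 4;0 0 0 0 0.3 0 4;0 0 0 0 0.3 0 4;0 0 0 0 0.3 0 4"}}

```text
time: 15.55
tool_pos: [535.5, -151.8, 51.3]
tcp_rot: [-180.0, 0.0, -74.7]
ft_force: [0.5, -0.0, -0.2]
finger_gap: 52.8
```

Call:
{"fn": "apply_moves", "kwargs": {"targets": "0 0 0 0 0.1 0.1 4;0 0 0 0 0.1 0.1 4;0 0 0 0 0.2 0.1 4;0 0 0 0 0.2 0.1 4;0 0 0 0 0.2 0.1 4"}}

```text
time: 16.05
tool_pos: [534.6, -152.3, 51.1]
tcp_rot: [-179.9, -0.0, -74.7]
ft_force: [2.0, 1.7, 5.0]
finger_gap: 53.2
```

Call:
{"fn": "apply_moves", "kwargs": {"targets": "0 0 0 0 0 0.1 4;0 0 0 0 0 0.15 4;0 0 0 0 0.1 0.15 4;0 0 0 0 0.1 0.15 4;0 0 0 0 0.1 0.15 4"}}

```text
time: 16.55
tool_pos: [534.6, -152.4, 51.1]
tcp_rot: [-179.8, -0.1, -74.6]
ft_force: [0.7, 4.7, 15.1]
finger_gap: 53.4
```

Call:
{"fn": "apply_moves", "kwargs": {"targets": "0 0 0 0 0 -0.1 4;0 0 0 0 0 -0.2 4;0 0 0 0 0.1 -0.2 4;0 0 0 0 0.15 -0.2 4;0 0 0 0 0.15 -0.2 4"}}

```text
time: 17.05
tool_pos: [532.9, -152.9, 51.2]
tcp_rot: [-179.8, -0.1, -74.7]
ft_force: [10.3, 1.9, -2.1]
finger_gap: 52.6
```

```bash
python3 -c "
from h import *
for i in range(3):
    s=sense();print(s['tool_pos'],s['tcp_rot'],s['ft_force'],s['wrist_torque'],s['finger_gap'])"
```

```text
[ 532.94840816 -152.86540232   51.18428127] [-1.79786166e+02 -5.82272065e-02 -7.46732751e+01] [10.27814634  1.90982446 -2.14733169] [ 0.41871809 -1.60452929 -0.08278336] 52.57417710633653
[ 532.94840816 -152.86540232   51.18428127] [-1.79786166e+02 -5.82272065e-02 -7.46732751e+01] [10.27814634  1.90982446 -2.14733169] [ 0.41871809 -1.60452929 -0.08278336] 52.57417710633653
[ 532.94840816 -152.86540232   51.18428127] [-1.79786166e+02 -5.82272065e-02 -7.46732751e+01] [10.27814634  1.90982446 -2.14733169] [ 0.41871809 -1.60452929 -0.08278336] 52.57417710633653
```

Call:
{"fn": "apply_moves", "kwargs": {"targets": "0 0 0 0 -0.1 0.05 5.4;0 0 0 0 -0.1 0.05 6;0 0 0 0 -0.1 0.05 7.5;0 0 0 0 -0.1 0.05 8.5;0 0 0 0 -0.1 -0.5 8.5"}}

```text
time: 17.55
tool_pos: [531.1, -152.4, 54.8]
tcp_rot: [179.9, 0.1, -74.7]
ft_force: [0.1, 0.1, -0.0]
finger_gap: 85.2
```

Call:
{"fn": "apply_moves", "kwargs": {"targets": "0 0 0 0 0 -1.5 8.5;0 0 0 0 0 -4.5 8.5;0 0 0 0 0 -8.5 8.5;0 0 0 0 3 -10.5 8.5;0 0 0 0 7 -10.5 8.5"}}

```text
time: 18.05
tool_pos: [467.5, -172.4, 166.9]
tcp_rot: [-179.6, -0.4, -74.6]
ft_force: [0.2, -0.6, 0.5]
finger_gap: 85.2
```

Run:
```python
from h import *
s=sense(); print(s["tool_pos"],s["tcp_rot"],s["time"])
im=snapshot("wrist"); save(im,"wrist5"); np.save("s5.npy",s,allow_pickle=True)
c=im[20:290,100:460]; save(cv2.resize(c,None,fx=2.2,fy=2.2,interpolation=2),"w5b")
```

```text
[ 467.53022022 -172.42962571  166.90765594] [-179.59634209   -0.3501942   -74.5596001 ] 18.05
```

View pics/w5b.png

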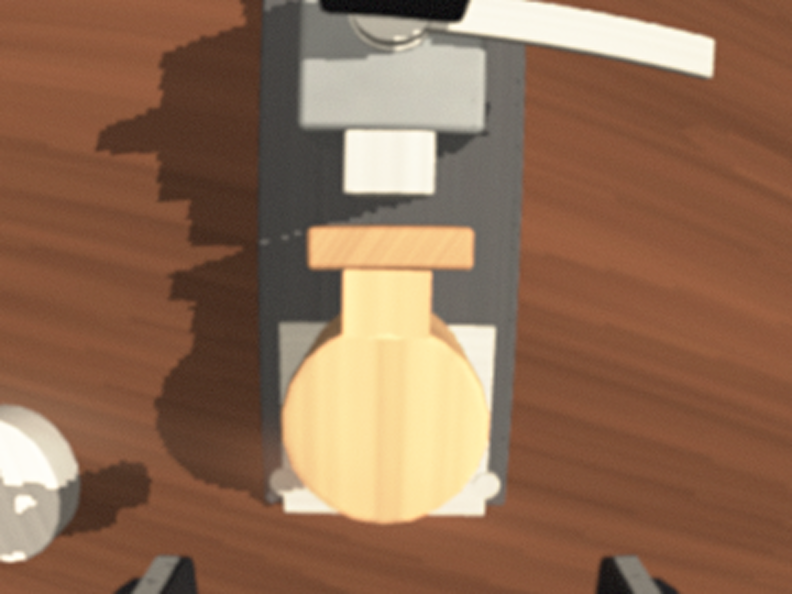

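Run:
```python
from h import *
s=np.load("s5.npy",allow_pickle=True).item()
P=lambda x,y,z=80: onz("wrist",[20+y/2.2-.27,100+x/2.2-.27],z,s)
a=(P(530,5,88)+P(524,37,88))/2; b=(P(714,39,88)+P(712,76,88))/2
ang=np.degrees(np.arctan2(*(b-a)[1::-1]))%360; print("arm bed angle",ang-15.3)
j=(P(343,194)+P(435,194))/2; p=(P(308,227,78)+P(474,228,78))/2; u=np.array([.9646,.2638,0]);v=np.array([-.2638,.9646,0])
print(j,p,(j-p)@u,(j+p)/2)
to([530,130,175],-77.2)
```

```text
arm bed angle 265.4808876868489
[ 549.01071213 -149.21534328   80.        ] [ 538.95686424 -152.65760588   78.        ] 10.606010547537089 [ 543.98378819 -150.93647458   79.        ]
turn [ 0.001 -0.002  0.045] shift cm [-27.33 -14.74  -1.27]  t 18.1
```

Run:
```python
from h import *
from scipy.optimize import least_squares
# top faces of freestanding wedges seen in both cameras
for n,t,sd in (("w2",(110+107/2,100+205/2),(120+248/2,60+235/2)),("w3",(110+163/2,100+122/2),(120+343/2,60+215/2)),("wr",(110+184/2,100+217/2),(120+298/2,60+314/2))):
    o1,d1=ray("top",t); o2,d2=ray("side",sd)
    k=np.linalg.lstsq(np.c_[d1,-d2],o2-o1,rcond=None)[0]; print(n,(o1+k[0]*d1).round(),(o2+k[1]*d2).round())
im=cv2.imread("pics/side0.png")[220:350,150:310]; cv2.imwrite("pics/wd.png",cv2.resize(im,None,fx=4.5,fy=4.5,interpolation=2))
```

```text
w2 [665. 183. 124.] [665. 183. 124.]
w3 [588. 285. 130.] [588. 285. 130.]
wr [568. 167.  99.] [569. 168.  99.]
```

View pics/wd.png

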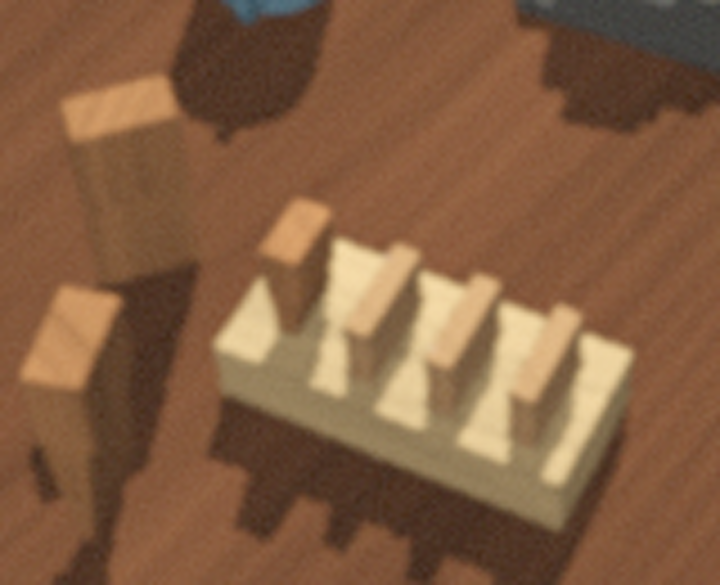

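```bash
python3 -c "
from h import *
to([572.5,171.5,160],-77.2)"
```

```text
turn [ 0.001 -0.002  0.045] shift cm [-30.21 -19.95   0.22]  t 18.1
```

Call:
{"fn": "apply_moves", "kwargs": {"targets": "0 0 0 -3.5 -2.4 0 8.5;0 0 0 -7.5 -5 0 8.5;0 0 0.02 -11.5 -7.6 0 8.5;0 0 0.04 -15.5 -10.2 0 8.5;0 0 0.04 -19.5 -12.8 0 8.5"}}

```text
time: 18.6
tool_pos: [537.2, 52.5, 162.5]
tcp_rot: [-179.9, -0.0, -77.0]
ft_force: [1.1, -0.7, -0.0]
finger_gap: 84.9
```

Call:
{"fn": "apply_moves", "kwargs": {"targets": "0 0 0 -4 -2.2 0 8.5;0 0 0 -8 -4.8 0 8.5;0 0 0 -10.5 -6.5 0 8.5;0 0 0 -10.5 -6.5 0 8.5;0 0 0 -10.5 -6.5 0 8.5"}}

```text
time: 19.1
tool_pos: [576.2, 168.3, 161.7]
tcp_rot: [-180.0, -0.0, -76.9]
ft_force: [-0.4, 0.2, 0.0]
finger_gap: 84.7
```

Run:
```python
from h import *
s=sense(); print(s["tool_pos"],s["tcp_rot"],s["time"])
im=snapshot("wrist"); save(im,"wrist6"); np.save("s6.npy",s,allow_pickle=True)
for d in place_of("wrist","wedge")[:3]+recognise("wrist","wedge")[:3]: print(np.round(d["at"],1),round(d["confidence"],2),onz("wrist",d["at"],8,s).round(1),onz("wrist",d["at"],94,s).round(1))
to([572.5,171.5,58],-77.2)
c=im[150:420,100:460]; save(cv2.resize(c,None,fx=2.2,fy=2.2,interpolation=2),"w6b")
```

```text
[576.22522655 168.29668495 161.68849824] [-1.79974030e+02 -2.24188494e-02 -7.68504567e+01] 19.1
[ 99.7 283.9] 0.9 [668.3 184.9   8. ] [663.6 185.   94. ]
[202.5 271.2] 0.83 [572.7 174.5   8. ] [595.7 177.6  94. ]
[371.3 370.2] 0.69 [385.1   3.3   8. ] [462.6  56.   94. ]
[ 87.1 286.8] 0.89 [680.2 185.    8. ] [672.  185.1  94. ]
[170.4 117.6] 0.68 [571.  332.7   8. ] [594.5 289.9  94. ]
[225.5 271.8] 0.59 [550.4 168.9   8. ] [579.9 173.6  94. ]
turn [-0.    -0.     0.003] shift cm [-0.56  0.24 10.33]  t 19.25
```

View pics/w6b.png

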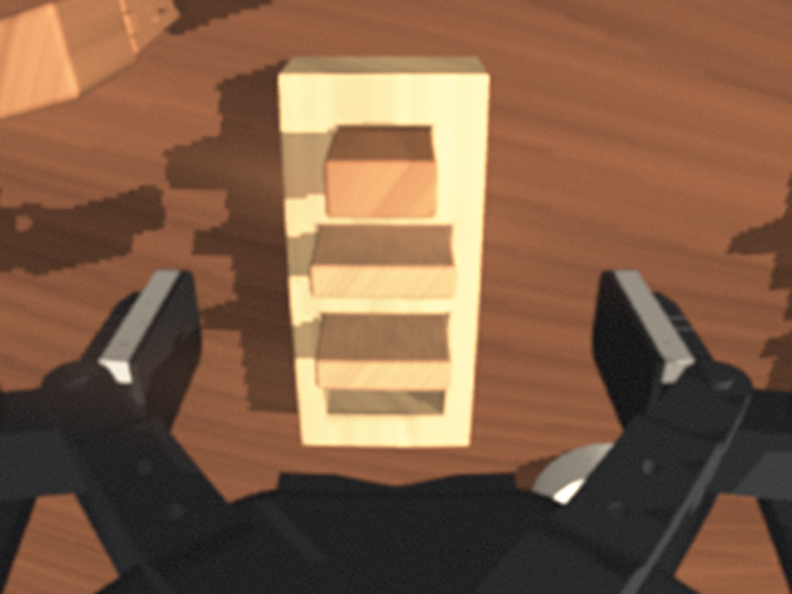

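Run:
```python
from h import *
s=np.load("s6.npy",allow_pickle=True).item()
P=lambda x,y,z=94: onz("wrist",[150+y/2.2-.27,100+x/2.2-.27],z,s)
q=[P(327,160),P(434,160),P(327,216),P(437,216)]; m=sum(q)/4; print(m,np.linalg.norm(q[0]-q[1]),np.linalg.norm(q[0]-q[2]))
to([m[0],m[1]+1,59],-77.2)
```

```text
[572.97898745 171.20749433  94.        ] 33.25289931802237 18.918818835148738
turn [-0.    -0.     0.003] shift cm [-0.61  0.17 10.23]  t 19.25
```

Call:
{"fn": "apply_moves", "kwargs": {"targets": "0 0 0 -0.6 0.2 2 8.5;0 0 0 -0.6 0.2 5 7;0 0 0 -0.6 0.2 8 6;0 0 0 -0.6 0.2 10 6;0 0 0 -0.6 0.2 10.2 6", "force": 60}}

```text
time: 19.75
tool_pos: [570.2, 171.3, 55.5]
tcp_rot: [179.7, -0.0, -77.0]
ft_force: [-0.5, -0.8, 0.0]
finger_gap: 59.7
```

Call:
{"fn": "apply_moves", "kwargs": {"targets": "0 0 0 0 0 0 5;0 0 0 0 0 0 4;0 0 0 0 0 0 2;0 0 0 0 0 0 2;0 0 0 0 0 0 2"}}

```text
time: 20.25
tool_pos: [574.4, 173.1, 61.0]
tcp_rot: [-179.8, -0.0, -76.9]
ft_force: [-0.3, -2.7, 7.0]
finger_gap: 35.2
```

Call:
{"fn": "apply_moves", "kwargs": {"targets": "0 0 0 0 0 0 2;0 0 0 0 0 -0.5 2;0 0 0 0 0 -1.5 2;0 0 0 0 0 -3 2;0 0 0 0 0 -4 2", "force": 100}}

```text
time: 20.75
tool_pos: [573.4, 173.3, 101.0]
tcp_rot: [-179.9, 0.0, -76.9]
ft_force: [-0.1, 0.4, 0.4]
finger_gap: 34.5
```

```bash
python3 -c "
from h import *
s=sense();print(s['tool_pos'],s['tcp_rot'],s['ft_force'],s['wrist_torque'],s['finger_gap'])"
```

```text
[573.44362891 173.28568132 100.95843618] [-1.79907171e+02  1.89771616e-03 -7.69422357e+01] [-0.07289869  0.43063774  0.39760362] [ 0.01583628 -0.01931315 -0.02822135] 34.45586419270324
```

Call:
{"fn": "apply_moves", "kwargs": {"targets": "0 0 0 0 0 -2 2;0 0 0 0 0 -5 2;0 0 0 0 0 -8 2;0 0 0 2 0 -8 2;0 0 0 5 0 -8 2"}}

```text
time: 21.25
tool_pos: [585.2, 125.4, 181.9]
tcp_rot: [-179.8, 0.0, -76.8]
ft_force: [0.6, -0.4, -2.0]
finger_gap: 34.7
```

```bash
python3 -c "
from h import *
to([544.3,-150.5,165],-74.7)"
```

```text
turn [-0.004 -0.    -0.037] shift cm [25.93 10.28  1.65]  t 21.25
```

Call:
{"fn": "apply_moves", "kwargs": {"targets": "0 0 0 4 1.6 0 2;0 0 0 8.5 3.4 0 2;0 0 -0.02 13 5.2 0 2;0 0 -0.04 17.5 7 0.5 2;0 0 -0.04 21.5 8.6 1 2"}}

```text
time: 21.75
tool_pos: [548.7, -106.7, 170.2]
tcp_rot: [-179.9, -0.1, -74.6]
ft_force: [0.1, 0.3, -1.2]
finger_gap: 34.5
```

Call:
{"fn": "apply_moves", "kwargs": {"targets": "0 0 0 2.5 1 0.3 2;0 0 0 4.2 1.6 0.5 2;0 0 0 4.2 1.6 0.5 2;0 0 0 4.2 1.6 0.5 2;0 0 0 4.2 1.6 0.5 2"}}

```text
time: 22.25
tool_pos: [544.9, -148.4, 164.4]
tcp_rot: [-180.0, -0.0, -74.6]
ft_force: [0.4, -0.1, -0.5]
finger_gap: 34.6
```

```bash
python3 -c "
from h import *
to([544.3,-150.5,143],-74.7)
s=sense();print(s['tool_pos'],s['tcp_rot'])"
```

```text
turn [-0.001 -0.     0.001] shift cm [0.19 0.12 2.14]  t 22.25
[ 544.90564296 -148.40758687  164.40797853] [-1.79959999e+02 -1.93011986e-03 -7.46160162e+01]
```

Call:
{"fn": "apply_moves", "kwargs": {"targets": "0 0 0 0.2 0.1 0.6 2;0 0 0 0.2 0.1 1.4 2;0 0 0 0.2 0.1 2.1 2;0 0 0 0.2 0.1 2.1 2;0 0 0 0.2 0.1 2.1 2"}}

```text
time: 22.75
tool_pos: [543.8, -151.1, 142.2]
tcp_rot: [179.9, 0.0, -74.6]
ft_force: [0.9, -0.4, 0.1]
finger_gap: 34.7
```

Run:
```python
from h import *
s=sense(); print(s["tool_pos"],s["tcp_rot"],s["time"])
im=snapshot("wrist"); save(im,"wrist7"); np.save("s7.npy",s,allow_pickle=True)
c=im[150:350,150:410]; save(cv2.resize(c,None,fx=3,fy=3,interpolation=2),"w7b")
```

```text
[ 543.7984241  -151.1301422   142.16773686] [ 1.79944728e+02  4.26737800e-02 -7.46405190e+01] 22.75
```

View pics/w7b.png

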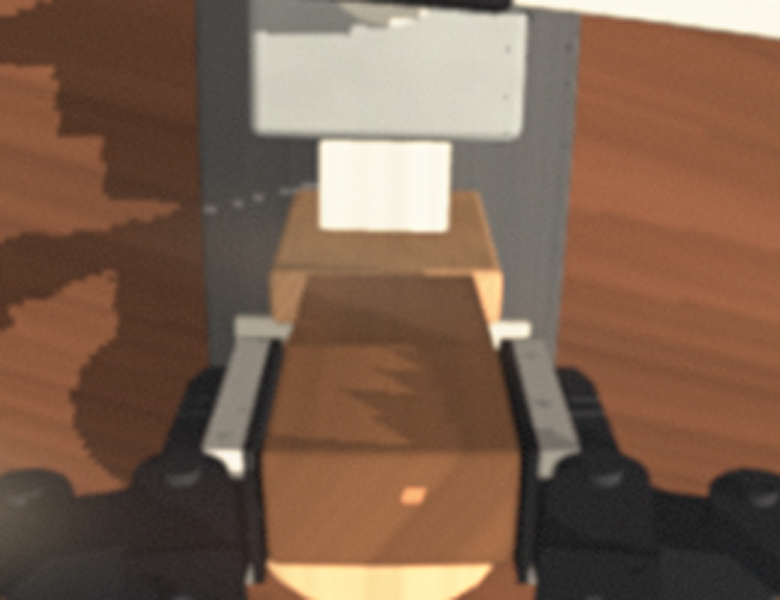

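Run:
```python
from h import *
s=np.load("s7.npy",allow_pickle=True).item()
P=lambda x,y,z=80: onz("wrist",[150+y/3-.33,150+x/3-.33],z,s)
u=np.array([.9646,.2638,0]); v=np.array([-.2638,.9646,0]); t=s["tool_pos"]
for n,a,b in (("jaw",P(319,231),P(449,231)),("plate",P(271,270,78),P(500,269,78)),("tip+x",P(303,276,89),P(474,276,89)),("headlow?",P(265,449,142),P(519,449,142))):
    m=(a+b)/2-t; print(n,m@u,m@v,np.linalg.norm(a-b))
```

```text
jaw 5.705670550219696 0.3561811379713602 28.951456212765606
plate -4.364239189699542 0.03991147531252753 52.39694414434795
tip+x -1.4783373142910898 -0.6762411932609329 37.057501432615354
headlow? -12.358632562782287 -1.3942756056058092 43.69240407988884
```

Call:
{"fn": "apply_moves", "kwargs": {"targets": "0 0 0 0 -0.15 0 2;0 0 0 0 -0.3 0 2;0 0 0 0 -0.3 0.3 2;0 0 0 0 -0.3 0.7 2;0 0 0 0 -0.3 1 2"}}

```text
time: 23.3
tool_pos: [546.8, -150.6, 132.2]
tcp_rot: [180.0, 0.0, -74.7]
ft_force: [0.2, 0.5, -0.7]
finger_gap: 34.5
```

Call:
{"fn": "apply_moves", "kwargs": {"targets": "0 0 0 0 0 0.2 2;0 0 0 0 0 0.4 2;0 0 0 0 0 0.6 2;0 0 0 0 0 0.8 2;0 0 0 0 0 1 2"}}

```text
time: 23.8
tool_pos: [547.1, -150.7, 122.7]
tcp_rot: [-180.0, -0.0, -74.7]
ft_force: [0.0, -0.8, -0.4]
finger_gap: 34.8
```

```bash
python3 -c "
from h import *
s=sense();print(s['tool_pos'],s['tcp_rot'],s['ft_force'],s['wrist_torque'],s['finger_gap'])"
```

```text
[ 547.06140078 -150.65176206  122.66202765] [-1.79997829e+02 -6.27867567e-04 -7.46562341e+01] [ 0.04032307 -0.78553286 -0.42936635] [ 0.02284139  0.01129957 -0.02947549] 34.784226744312285
```

Call:
{"fn": "apply_moves", "kwargs": {"targets": "0 0 0 0 0 0.2 2;0 0 0 0 0 0.4 2;0 0 0 0 0 0.6 2;0 0 0 0 0 0.8 2;0 0 0 0 0 1 2"}}

```text
time: 24.3
tool_pos: [547.0, -150.7, 112.6]
tcp_rot: [180.0, -0.0, -74.7]
ft_force: [0.0, -0.4, -0.5]
finger_gap: 34.6
```

Call:
{"fn": "apply_moves", "kwargs": {"targets": "0 0 0 0 0 0.1 2;0 0 0 0 0 0.2 2;0 0 0 0 0 0.3 2;0 0 0 0 0 0.4 2;0 0 0 0 0 0.5 2"}}

```text
time: 24.8
tool_pos: [547.1, -150.7, 107.8]
tcp_rot: [-180.0, -0.0, -74.7]
ft_force: [-0.4, -0.4, -0.2]
finger_gap: 34.8
```

```bash
python3 -c "
from h import *
s=sense();print(s['tool_pos'],s['tcp_rot'],s['ft_force'],s['wrist_torque'],s['finger_gap'])"
```

```text
[ 547.06804399 -150.66280868  107.75429673] [-1.79996282e+02 -1.10687373e-03 -7.46568361e+01] [-0.42800124 -0.36931098 -0.19670108] [0.05273789 0.00855145 0.01814456] 34.76671523799994
```

Well in the gap with no contact yet; tip about z 55. Continue slowly.

Call:
{"fn": "apply_moves", "kwargs": {"targets": "0 0 0 0 0 0.1 2;0 0 0 0 0 0.2 2;0 0 0 0 0 0.3 2;0 0 0 0 0 0.4 2;0 0 0 0 0 0.4 2", "force": 110}}

```text
time: 25.3
tool_pos: [546.9, -150.6, 103.6]
tcp_rot: [180.0, 0.0, -74.7]
ft_force: [0.4, -0.4, -0.6]
finger_gap: 34.2
```

Call:
{"fn": "apply_moves", "kwargs": {"targets": "0 0 0 0 0 0.1 2;0 0 0 0 0 0.2 2;0 0 0 0 0 0.3 2;0 0 0 0 0 0.3 2;0 0 0 0 0 0.3 2"}}

```text
time: 25.8
tool_pos: [547.0, -150.6, 100.7]
tcp_rot: [180.0, 0.0, -74.7]
ft_force: [-0.1, 0.1, -0.4]
finger_gap: 34.6
```

```bash
python3 -c "
from h import *
s=sense();print(s['tool_pos'],s['tcp_rot'],s['ft_force'],s['wrist_torque'],s['finger_gap'])"
```

```text
[ 547.01512243 -150.64079392  100.74608957] [ 1.79996628e+02  4.23880580e-03 -7.46562440e+01] [-0.07266028  0.10009223 -0.4382758 ] [-0.05788917 -0.02184822  0.02728577] 34.56878633921836
```

Call:
{"fn": "apply_moves", "kwargs": {"targets": "0 0 0 0 0 0.1 2;0 0 0 0 0 0.2 2;0 0 0 0 0 0.3 2;0 0 0 0 0 0.3 2;0 0 0 0 0 0.3 2"}}

```text
time: 26.3
tool_pos: [547.0, -150.6, 97.7]
tcp_rot: [180.0, 0.0, -74.7]
ft_force: [-0.5, -0.8, -0.7]
finger_gap: 34.4
```

Call:
{"fn": "apply_moves", "kwargs": {"targets": "0 0 0 0 0 0.1 2;0 0 0 0 0 0.2 2;0 0 0 0 0 0.3 2;0 0 0 0 0 0.3 2;0 0 0 0 0 0.3 2"}}

```text
time: 26.8
tool_pos: [547.1, -150.9, 95.4]
tcp_rot: [-180.0, -0.0, -74.7]
ft_force: [-2.7, -0.7, 5.7]
finger_gap: 34.4
```

```bash
python3 -c "
from h import *
s=sense();print(s['tool_pos'],s['tcp_rot'],s['ft_force'],s['wrist_torque'],s['finger_gap'])"
```

```text
[ 547.10469116 -150.90959066   95.35503567] [-1.79995200e+02 -2.52044653e-02 -7.46639122e+01] [-2.65627475 -0.65549217  5.72229156] [-0.06041277  0.5560488  -0.08896994] 34.39326252477786
```

Call:
{"fn": "apply_moves", "kwargs": {"targets": "0 0 0 0 0.05 0.1 2;0 0 0 0 0.05 0.2 2;0 0 0 0 0.05 0.2 2;0 0 0 0 0.05 0.2 2;0 0 0 0 0.05 0.2 2"}}

```text
time: 27.3
tool_pos: [547.2, -151.1, 94.4]
tcp_rot: [-179.9, -0.1, -74.7]
ft_force: [-4.1, 0.9, 11.1]
finger_gap: 34.5
```

```bash
python3 -c "
from h import *
s=sense();print(s['tool_pos'],s['tcp_rot'],s['ft_force'],s['wrist_torque'],s['finger_gap'])"
```

```text
[ 547.17244514 -151.13092797   94.40264137] [-1.79931798e+02 -6.00386175e-02 -7.46668309e+01] [-4.1118587   0.86132774 11.12008832] [ 0.16078758  0.91663586 -0.16565481] 34.54349938597342
```

Call:
{"fn": "apply_moves", "kwargs": {"targets": "0 0 0 0 0.05 0.1 2;0 0 0 0 0.05 0.2 2;0 0 0 0 0.1 0.3 2;0 0 0 0 0.1 0.3 2;0 0 0 0 0.1 0.3 2"}}

```text
time: 27.8
tool_pos: [547.2, -151.5, 93.3]
tcp_rot: [-179.8, -0.1, -74.7]
ft_force: [-7.1, 2.1, 22.0]
finger_gap: 34.7
```

```bash
python3 -c "
from h import *
s=sense();print(s['tool_pos'],s['tcp_rot'],s['ft_force'],s['wrist_torque'],s['finger_gap'])"
```

```text
[ 547.21374662 -151.48030995   93.31346405] [-1.79813697e+02 -1.14724600e-01 -7.46661182e+01] [-7.08071655  2.1453452  21.98041235] [ 0.61219463  1.41270276 -0.24645103] 34.66617783072556
```

Call:
{"fn": "apply_moves", "kwargs": {"targets": "0 0 0 0 0.05 0.1 2;0 0 0 0 0.1 0.2 2;0 0 0 0 0.1 0.3 2;0 0 0 0 0.1 0.4 2;0 0 0 0 0.1 0.4 2", "force": 120}}

```text
time: 28.3
tool_pos: [547.4, -152.0, 92.1]
tcp_rot: [-179.7, -0.2, -74.7]
ft_force: [-13.6, 6.4, 40.0]
finger_gap: 34.5
```

Run:
```python
from h import *
s=sense();print(s['tool_pos'],s['tcp_rot'],s['ft_force'],s['wrist_torque'],s['finger_gap'])
np.save("s8.npy",s,allow_pickle=True); im=snapshot("wrist"); save(im,"wrist8"); b=snapshot("side"); save(b,"side8")
A=cv2.resize(im[150:370,150:410],None,fx=2,fy=2,interpolation=2); B=cv2.resize(b[140:287,230:390],(272*5//5,250),interpolation=2)
C=np.zeros((440,792,3),np.uint8); C[:,:520]=A; C[:250,520:792]=B; save(C,"w8b")
```

```text
[ 547.39485657 -151.97279523   92.13904939] [-179.69128729   -0.18892867  -74.66329193] [-13.60268038   6.43792353  40.00477457] [ 1.19558682  2.58697077 -0.317238  ] 34.459671780450805
```

View pics/w8b.png

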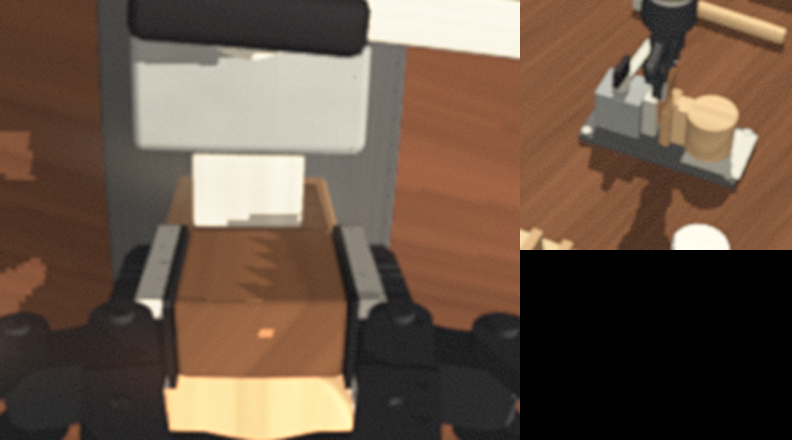

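Call:
{"fn": "apply_moves", "kwargs": {"targets": "0 0 0 -0.05 0.1 0 2;0 0 0 -0.1 0.15 0.05 2;0 0 0 -0.1 0.15 0.05 2;0 0 0 -0.1 0.15 0.05 2;0 0 0 -0.1 0.15 0.05 2"}}

```text
time: 28.9
tool_pos: [547.2, -151.9, 92.2]
tcp_rot: [-179.5, -0.3, -74.7]
ft_force: [-7.4, 3.8, 35.8]
finger_gap: 34.3
```

Call:
{"fn": "apply_moves", "kwargs": {"targets": "0 0 0 0 0 0 2;0 0 0 0 0 0 2;0 0 0 0 0 0 2;0 0 0 0 0 0 2;0 0 0 0 0 0 2"}}

```text
time: 29.4
tool_pos: [547.2, -151.9, 92.2]
tcp_rot: [-179.5, -0.3, -74.7]
ft_force: [-7.8, 4.6, 35.8]
finger_gap: 34.6
```

Run:
```python
from h import *
s=sense();print(s['tool_pos'],s['tcp_rot'],s['ft_force'],s['wrist_torque'],s['finger_gap'])
b=snapshot("side"); save(b,"side9"); t=snapshot("top"); save(t,"top9")
print(place_of("side","mug")[:1],place_of("side","glue_jar")[:1],place_of("side","hammer")[:1],place_of("side","polish_tin")[:1])
B=cv2.resize(b[150:250,270:390],None,fx=5,fy=5,interpolation=2); save(B,"w9b")
```

```text
[ 547.24953713 -151.94316899   92.16681945] [-179.50981787   -0.30746618  -74.66999729] [-7.83316148  4.59233017 35.83529864] [ 0.79471129  1.36494649 -0.28713428] 34.55204961481545
[{'at': [213.4, 211.9], 'confidence': 0.55}] [{'at': [346.3, 109.1], 'confidence': 0.86}] [{'at': [149.2, 342.8], 'confidence': 0.6}] [{'at': [292.6, 335.0], 'confidence': 0.71}]
```

View pics/w9b.png

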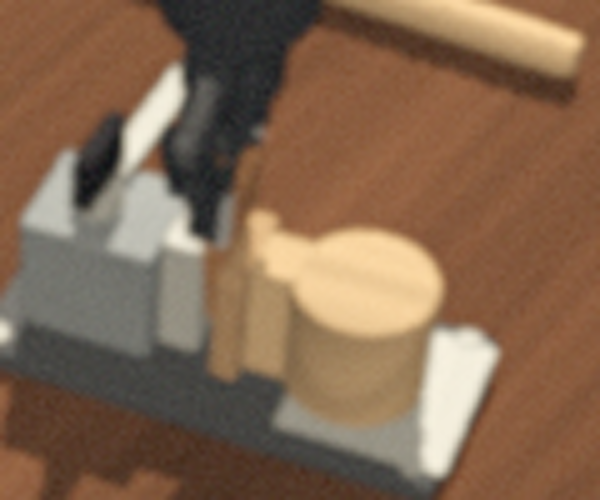

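Call:
{"fn": "apply_moves", "kwargs": {"targets": "0 0 0 0 0.05 0.1 2;0 0 0 0 0.1 0.2 2;0 0 0 0 0.1 0.3 2;0 0 0 0 0.1 0.3 2;0 0 0 0 0.1 0.3 2"}}

```text
time: 30.2
tool_pos: [547.3, -152.1, 91.7]
tcp_rot: [-179.4, -0.3, -74.7]
ft_force: [-13.1, 7.9, 53.4]
finger_gap: 34.4
```

Call:
{"fn": "apply_moves", "kwargs": {"targets": "0 0 0 0 0 0 2;0 0 0 0 0 0 2;0 0 0 0 0 0 2;0 0 0 0 0 0 2;0 0 0 0 0 0 2"}}

```text
time: 30.7
tool_pos: [547.3, -152.1, 91.7]
tcp_rot: [-179.4, -0.3, -74.7]
ft_force: [-13.2, 8.3, 53.0]
finger_gap: 34.4
```

```bash
python3 -c "
from bench import *
print(hand_in())"
```

```text
the job is handed in; nothing more can be done
None
```

I carried out the whole task and handed it in at about 31 s of the 72 s allowed; the hand-in reported no verdict.

- **Knob:** I turned it anticlockwise until the wrist torque rose to 1.5 N m. A close picture then put the steel arm at 265.5° in the bed frame, against 266° at the end stop, so it is clear of the gap.
- **Plate:** I measured the gap at about 24 mm, which takes one plate. I set one on the bed and slid it up against the former. A picture afterwards showed it upright, with about 10.6 mm left.
- **Wedge:** I used the small one in the rack; the other two, standing free on the bench, were clearly taller. It met resistance near where the measured gap predicted, about 4–5 mm deeper. The push then rose to 53 N and held steady over 0.5 s. The last 17 N moved it only 0.5 mm. I handed in still gripping it at 120 N and pressing down.

**Last checks:**
- About 15 N of sideways force remains on the tool.
- The final side picture shows the plate standing between the wedge and the former, though it is too coarse to rule out a slight lean.
- The mug, tin, jar and hammer read within about 4 pixels of their first positions, which is about the detector's own scatter.

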